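Sort sealed ballast cartridges by weight

ROBOT

A 6-joint arm with a two-finger parallel gripper is mounted at the origin on the work surface. World frame = base frame: x ahead of the robot, y to its left, z up, the work surface at z = 0. Lengths are in mm, angles in rad, forces in N, time in s.
With the tool pointing down it reaches from about 250 to 725 mm from the base axis. Payload 9.7 kg.
Tool frame: the origin (TCP) lies midway between the tips of the shut fingers; the grasp point (between the pads) lies 19 mm behind it (robot.pinch_z is the distance from the TCP to the grasp point, in mm); y points along the fingers, x is the direction in which the jaws open and shut, and the axes are right-handed (so a half turn about y gives the same grasp; the last joint's range is limited). The gripper opens to 85 mm and grips with 20 to 120 N. Pads are 22 mm wide; open, the fingers measure 114 mm over their backs; the gripper's body (76 mm by 85 mm) begins 54 mm behind the grasp point. The pads swing forward as they close: fully open they stand 13 mm farther back than shut.
Start: joints at [-1.218, 0.087, 0.176, 1.66, 0, 1.571], TCP at [190.037, -516.123, 231.284] pointing down, gripper open.
Joint ranges: [-3.13, 3.13], [-0.85, 1.81], [-1.15, 1.24], [-2.2, 2.28], [-1.44, 1.52], [-3.14, 3.14]. Speed limits (rad/s): [2.22, 2.22, 2.57, 3.14, 3.14, 3.14].

INTERFACE

Orientations are given as a unit quaternion [x, y, z, w].
In Python, from cell import robot, get_image, camera_model, find_in, trace gives the robot as it stands.
- The arm moves only by the tool move_arm, never from a script. Its argument "steps" is a list of rows, each a list of 5 numbers: the shift along the world's x, y, z in m, then the turn about the world's z in degrees, then the opening, from -1 (shut) to 1 (fully open). In form: [[x, y, z, roll, jaw], ...]. A call has exactly 10 rows; each row shifts and turns the pose as measured when the row begins; what a row does not reach is not made up. A row lasts 1/8 s, in which the tool goes at most 62.5 mm and 10.7 degrees, less where a joint would pass 70% of its speed; a pose out of reach is approached as far as the arm can. A call with a gripper value outside its range is refused whole. The fingers move at their own pace and stop on an object; "force" is the grip in N (left out, the last holds). Time passes only in rows, so rows that do not move let the fingers close, or fill a call up. It gives the time, the measured TCP pose, the force and the opening at its end, in the units of the state.
- robot.state(): the state, without advancing time (a new reading comes with each control period).
- get_image(name): name is "scene" or "top" or "wrist"; returns the picture (400x640x3 uint8, red, green, blue); there is no depth.
- camera_model(name): a dict with "intrinsics" (3x3 intrinsics, pixels), "view" (4x4, takes a point from world to camera coordinates); the wrist camera has in their place "hand_eye" (4x4, takes a point from camera to tool coordinates, whose origin is the TCP and whose axes are the tool frame's). Camera axes: x right, y down, z forward; pixel columns grow to the right and rows downward; lengths in mm; the calibration is good to about 2 mm. The wrist camera is an equidistant fisheye: a pixel r from the principal point sees the ray r / f radians off the axis. A picture is of the moment at which its call begins: read the wrist's pose just before it. camera_model takes no time and is no camera call.
- robot.hand_in(): hands the job in, once; it reports no verdict.
Trained networks look in the newest picture that a camera, given by its name, has taken for a name from the list of things; names that differ only in an ending like _2 or _b are one class to them, and where a whole thing is asked for, a point or a joint stands for the part that bears it (a point fixed in the world has none). Each returns a list of dicts, best first, with "conf" (0 to 1); they miss things now and then, are a little off and sometimes report something else, mostly with a low value. They report only what shows in the picture. A call takes as long as a camera call. They do not tell look-alikes from the thing itself.
- find_in(camera, label): "xyz" ([x, y, z] in mm, in world coordinates, good to about 4 mm: the middle of the surface that is visible of it).
- trace(camera, label): "pixels" (400x640 bool, what is visible of it).
The state is a dict: "clock": time; "joint_positions": joint angles; "joint_vel": joint speeds; "effort": joint torques, N m; "position": TCP position; "tool_rot": TCP orientation; "force": force on the tool from outside, world axes, zero at the start; "moment": the same for the moment, N m; "grip_width": finger opening in mm.
Only numpy, scipy, OpenCV 4.12 (cv2) and the standard library are available. Lean on these libraries where they do the work, as an engineer would, in place of code of your own. Each camera call takes 0.05 s, during which the arm holds its last target. There are 200 camera calls.

TASK

The three sealed ballast cartridges leaning in the sloping white rack look alike but are filled to different weights. One at a time, lift a cartridge just clear of its pocket, hold it still there for a moment to feel its weight on the wrist, and then stand it upright, set down gently without dropping it, in the blue tray if it weighs 300 g or more or in the yellow tray if it is lighter. Sort all three and leave everything else on the table alone.

Things in the scene. Friction and masses are not known exactly. Their poses are not given: they have to be found in the camera images.
- cartridge_1: Sealed steel cartridge, at first in the rack's left-hand pocket (seen from the robot): a plain cylinder, 44 mm diameter, 72 mm tall, with an orange band 57 mm up and a brass plug standing 5 mm above the top centre. All three look alike; each weighs 120 to 480 g, independently; centre of mass mid-height. Origin: centre of its underside; z points up the cylinder to the plug.
- cartridge_2: Sealed steel cartridge, at first in the rack's middle pocket (seen from the robot): a plain cylinder, 44 mm diameter, 72 mm tall, with an orange band 57 mm up and a brass plug standing 5 mm above the top centre. All three look alike; each weighs 120 to 480 g, independently; centre of mass mid-height. Origin: centre of its underside; z points up the cylinder to the plug.
- cartridge_3: Sealed steel cartridge, at first in the rack's right-hand pocket (seen from the robot): a plain cylinder, 44 mm diameter, 72 mm tall, with an orange band 57 mm up and a brass plug standing 5 mm above the top centre. All three look alike; each weighs 120 to 480 g, independently; centre of mass mid-height. Origin: centre of its underside; z points up the cylinder to the plug.
- rack: White plastic block on a low aluminium stand, fixed, 276 mm wide (y), 100 mm deep. Its top slopes 30 degrees, so the cartridges lean 30 degrees (up to 4 more from play), tops to its -x (robot side). 3 blind pockets 92 mm apart along y, 46 mm diameter, 22 mm deep, square to the slope: 50 mm of each cartridge stands out. Their floor centres: x -4, y 92, 0, -92, z 41 mm. Origin: centre of its underside; x away from the robot at yaw 0, z up.
- blue_tray: Blue open tray with grey liner, fixed, for cartridges of 300 g or more: 215 mm (x) by 100 mm (y) outside, walls 4 mm thick, 18 mm high, inner floor 5 mm above the table; three cartridges can stand in a row along x, 65 mm apart. One tray is on either side of the rack; the sides may be swapped. Origin: centre of its underside; z up.
- yellow_tray: Yellow open tray with grey liner, fixed, for cartridges under 300 g: 215 mm (x) by 100 mm (y) outside, walls 4 mm thick, 18 mm high, inner floor 5 mm above the table; three cartridges can stand in a row along x, 65 mm apart. One tray is on either side of the rack; the sides may be swapped. Origin: centre of its underside; z up.
- spool: Turned aluminium spool with a flange at each end, 68 mm across, 52 mm tall, standing near the robot; loose, to be left alone. Origin: centre of its underside.
- ring_gauge: Plain steel ring, 64 mm outside, 36 mm bore, 20 mm tall, lying flat near the robot; loose, to be left alone. Origin: centre of its underside.
- v_block: Steel V-block, 60 x 45 x 48 mm, beyond the rack; loose, to be left alone. Origin: centre of its underside.
- screwdriver: Screwdriver with an orange handle, lying beyond the rack; loose, to be left alone. Origin: middle of the tool.
- gauge_block_case: Closed wooden case, 105 x 75 x 30 mm, left of the rack and beyond it; loose, to be left alone. Origin: centre of its underside.
Not all that is in view belongs to the job. Leave any purple look-alike of the cartridge_2 alone. Leave any orange look-alike of the yellow_tray alone.

How it is judged:
By the outcome, as a careful person would: the job done as asked, in the order asked, and still so for the second after the job is handed in, with the robot touching nothing.
It also fails if it takes over 72 s, if anything falls off the work surface, if the arm or the gripper's body presses on something with over 40 N, if the wrist force passes 120 N, or if a joint passes its speed limit or range.

## Working session

There is one attempt and no reset: what is moved stays moved. The work goes in short steps, Python scripts to look and compute and a tool call to move; the robot and the scene stay as the last step left them, time stands still between calls to the robot, and variables do not carry over. Pictures are saved under pics/ and viewed, about 8 in all and at most 12, crops included, and the job is handed in when it is done.

Besides the shell and the picture viewer there is one more tool, called after "Emit:" as name([rows], argument=value, ...), one row to a line, values as JSON. move_arm: Moves the arm, as the interface text tells. Its arguments: {"type":"object","properties":{"steps":{"type":"array"},"force":{"type":"number"}},"required":["steps"]}

```bash
ls; mkdir -p pics; python3 - <<'E'
from cell import *
import cv2,numpy as np
for n in ["scene","top"]:
    im=get_image(n); cv2.imwrite(f"pics/{n}0.png",im[:,:,::-1])
    for l in ["cartridge_1","rack","blue_tray","yellow_tray"]:
        print(n,l,[(np.round(d["xyz"]).tolist(),round(d["conf"],2)) for d in find_in(n,l)])
    m=camera_model(n);print(np.round(m["intrinsics"],1).tolist(),np.round(m["view"],3).tolist())
print(robot.state(), robot.pinch_z)
E
```

```text
pics
scene cartridge_1 [([721.0, 21.0, 41.0], 0.87), ([566.0, 23.0, 93.0], 0.86), ([574.0, -66.0, 90.0], 0.81), ([747.0, -241.0, 30.0], 0.7), ([553.0, 112.0, 92.0], 0.61)]
scene rack [([604.0, 64.0, 62.0], 0.77)]
scene blue_tray [([531.0, 326.0, 1.0], 0.6)]
scene yellow_tray [([489.0, -332.0, 4.0], 0.94), ([205.0, -356.0, 9.0], 0.64)]
[[514.8, 0.0, 321.7], [0.0, 514.8, 191.7], [0.0, 0.0, 1.0]] [[-0.829, 0.559, 0.002, 413.413], [0.303, 0.453, -0.839, -95.912], [-0.47, -0.695, -0.545, 1548.111], [0.0, 0.0, 0.0, 1.0]]
top cartridge_1 [([563.0, -81.0, 101.0], 0.73), ([539.0, 97.0, 97.0], 0.67), ([717.0, 7.0, 42.0], 0.61), ([358.0, -98.0, 17.0], 0.47)]
top rack [([585.0, 19.0, 65.0], 0.6)]
top blue_tray [([695.0, 272.0, 28.0], 0.66), ([521.0, 328.0, 7.0], 0.55)]
top yellow_tray [([196.0, -356.0, 3.0], 0.87), ([480.0, -329.0, 7.0], 0.71)]
[[422.9, 0.0, 322.4], [0.0, 422.9, 204.6], [0.0, 0.0, 1.0]] [[0.024, -1.0, 0.01, -17.135], [-0.99, -0.026, -0.14, 479.029], [0.14, -0.007, -0.99, 1167.027], [0.0, 0.0, 0.0, 1.0]]
{'clock': 0.5, 'joint_positions': array([-1.21799595e+00,  8.69125728e-02,  1.75891025e-01,  1.65984313e+00,
        2.80296149e-05,  1.57079273e+00]), 'joint_vel': array([-0.00115144,  0.00069759,  0.00074355, -0.00090498, -0.00036966,
       -0.00072433]), 'effort': array([-7.78552858e-04, -5.19651210e+01,  4.64540219e+01,  1.98429836e-03,
        1.37135555e-05,  1.72582642e-06]), 'position': array([ 190.03923815, -516.09996047,  231.2726476 ]), 'tool_rot': array([-0.57996305,  0.40451062, -0.40448232,  0.58000696]), 'force': array([ 0.52721578, -0.05499136,  0.5844953 ]), 'moment': array([-0.02178118, -0.01053336, -0.04675013]), 'grip_width': 85.45346656704892} 18.700000000000003
```

View pics/scene0.png

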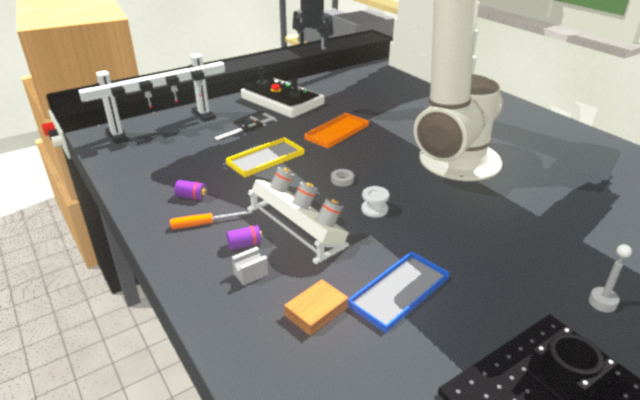

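View pics/top0.png

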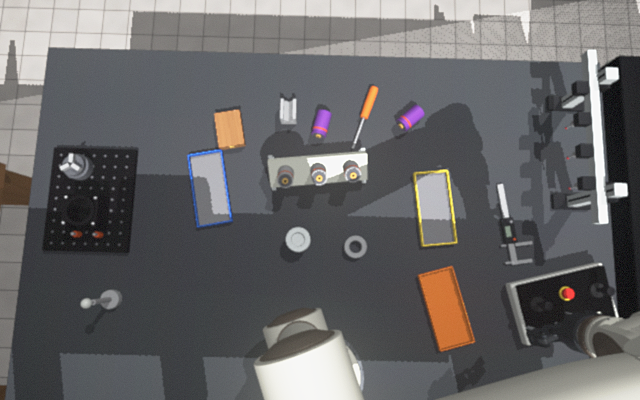

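```bash
python3 - <<'E'
from cell import *
from scipy.spatial.transform import Rotation as R
import numpy as np
print(np.round(R.from_quat(robot.state()["tool_rot"]).as_matrix(),3)); m=camera_model("wrist"); print(m)
E
```

```text
[[ 0.346  0.     0.938]
 [-0.938  0.     0.346]
 [-0.    -1.     0.   ]]
{'intrinsics': array([[309.70691629,   0.        , 314.12898727],
       [  0.        , 309.70691629, 193.82865268],
       [  0.        ,   0.        ,   1.        ]]), 'hand_eye': array([[ 9.99998698e-01, -1.60899294e-03,  1.26433383e-04,
         4.35983825e-01],
       [-5.51617559e-04, -2.67109490e-01,  9.63666029e-01,
        -1.42561371e+02],
       [-1.51676028e-03, -9.63664844e-01, -2.67110030e-01,
         6.85737592e+01],
       [ 0.00000000e+00,  0.00000000e+00,  0.00000000e+00,
         1.00000000e+00]])}
```

Emit:
move_arm([
  [0.03, 0.052, 0.005, -1.3, 1],
  [0.03, 0.052, 0.005, -1.3, 1],
  [0.03, 0.052, 0.005, -1.3, 1],
  [0.03, 0.052, 0.005, -1.3, 1],
  [0.03, 0.052, 0.005, -1.3, 1],
  [0.03, 0.052, 0.005, -1.3, 1],
  [0.03, 0.052, 0.005, -1.3, 1],
  [0.03, 0.052, 0.005, -1.3, 1],
  [0.03, 0.052, 0, -1.3, 1],
  [0.03, 0.052, 0, -1.3, 1],
], force=30)

```text
clock: 1.75
position: [494.4, 18.5, 272.5]
tool_rot: [-0.526, 0.47, -0.473, 0.528]
force: [1.2, -0.7, 0.8]
grip_width: 85.4
```

```bash
cat > h.py <<'E'
from cell import *
import cv2,numpy as np
from scipy.spatial.transform import Rotation as R
def wpose():
    s=robot.state(); return s["position"],R.from_quat(s["tool_rot"]).as_matrix(),s
def wproj(P,p,Rt):  # world -> wrist pixel
    m=camera_model("wrist"); H=np.array(m["hand_eye"]); K=np.array(m["intrinsics"])
    t=(np.atleast_2d(P)-p)@Rt; c=(t-H[:3,3])@H[:3,:3]
    th=np.arctan2(np.hypot(c[:,0],c[:,1]),c[:,2]); ph=np.arctan2(c[:,1],c[:,0])
    return np.c_[K[0,2]+K[0,0]*th*np.cos(ph),K[1,2]+K[1,1]*th*np.sin(ph)]
def wray(uv,p,Rt,z):
    m=camera_model("wrist"); H=np.array(m["hand_eye"]); K=np.array(m["intrinsics"])
    d=(np.atleast_2d(uv)-K[:2,2])/K[0,0]; th=np.linalg.norm(d,axis=1)[:,None]
    r=np.c_[d/np.maximum(th,1e-9)*np.sin(th),np.cos(th)]@H[:3,:3].T@Rt.T; o=p+Rt@H[:3,3]
    return o+r*((z-o[2])/r[:,2])[:,None]
def plane(name,uv,z):
    m=camera_model(name);K=np.array(m["intrinsics"]);V=np.array(m["view"])
    r=np.c_[np.atleast_2d(uv),np.ones(len(np.atleast_2d(uv)))]@np.linalg.inv(K).T@V[:3,:3]
    o=-V[:3,:3].T@V[:3,3]; return o+r*((z-o[2])/r[:,2])[:,None]
E
python3 - <<'E'
from h import *
p,Rt,s=wpose(); im=get_image("wrist"); print(p,np.round(Rt,3).tolist(),s["clock"],s["force"])
cv2.imwrite("pics/w1.png",im[:,:,::-1])
for l in ["cartridge_1","rack"]:
    print(l,[(np.round(d["xyz"]).tolist(),round(d["conf"],2)) for d in find_in("wrist",l)])
t=get_image("top");hsv=cv2.cvtColor(t,cv2.COLOR_RGB2HSV)
for n,lo,hi in [("blue",(105,130,60),(125,255,255)),("yellow",(22,130,60),(35,255,255))]:
    k=cv2.inRange(hsv,lo,hi); _,lab,st,_=cv2.connectedComponentsWithStats(k); i=1+np.argmax(st[1:,4])
    ys,xs=np.nonzero(lab==i); P=plane("top",np.c_[xs,ys],18)[:,:2]
    print(n,len(xs),cv2.minAreaRect(P.astype(np.float32)))
E
```

```text
[494.44471256  18.51888015 272.54577551] [[0.111, 0.006, 0.994], [-0.994, -0.001, 0.111], [0.001, -1.0, 0.006]] 1.75 [ 1.1974219  -0.69017438  0.75654207]
cartridge_1 [([553.0, 11.0, 98.0], 0.88), ([562.0, -74.0, 100.0], 0.78), ([689.0, 5.0, 40.0], 0.68), ([738.0, -246.0, 40.0], 0.6), ([542.0, 98.0, 104.0], 0.57)]
rack [([591.0, 21.0, 64.0], 0.63)]
blue 466 ((523.5464477539062, 323.1025695800781), (219.49876403808594, 103.68840789794922), 11.296317100524902)
yellow 489 ((482.848876953125, -328.3446350097656), (218.5430145263672, 104.601806640625), 6.259418964385986)
```

View pics/w1.png

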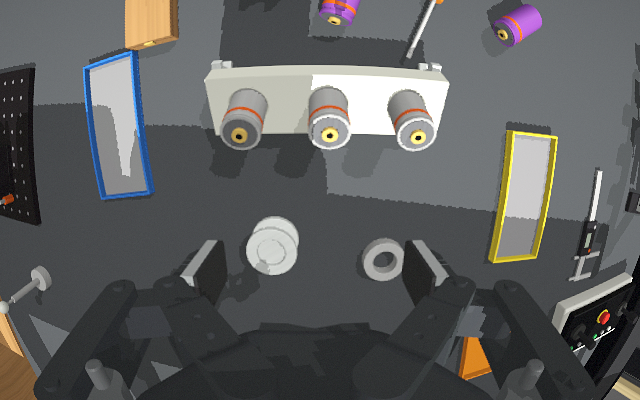

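```bash
python3 - <<'E'
from h import *
from scipy.optimize import least_squares
p,Rt,s=wpose(); im=cv2.imread("pics/w1.png"); hsv=cv2.cvtColor(im,cv2.COLOR_BGR2HSV)
k=cv2.inRange(hsv,(20,120,80),(35,255,255)); C=[]
for u,v in [(240,135),(330,134),(418,137)]:
    m=np.zeros_like(k); m[v-14:v+15,u-14:u+15]=k[v-14:v+15,u-14:u+15]
    q=cv2.convexHull(cv2.findNonZero(m)); M=cv2.moments(q); C.append([M["m10"]/M["m00"],M["m01"]/M["m00"]])
print(np.round(C,1).tolist())
for z in (105,107):print(z,np.round(wray(C,p,Rt,z),1).tolist())
# same on top camera
t=get_image("top");hsv=cv2.cvtColor(t,cv2.COLOR_RGB2HSV);k=cv2.inRange(hsv,(15,90,80),(35,255,255))
for u,v in [(286,180),(320,178),(353,175)]:
    m=np.zeros_like(k); m[v-9:v+9,u-9:u+9]=k[v-9:v+9,u-9:u+9]; q=cv2.findNonZero(m)
    if q is not None: c=q[:,0].mean(0); print(c,len(q),np.round(plane("top",c,106),1))
E
```

```text
[[239.0, 135.0], [329.1, 132.3], [416.8, 135.0]]
105 [[530.6, 98.0, 105.0], [542.4, 7.5, 105.0], [552.2, -83.3, 105.0]]
107 [[530.8, 97.5, 107.0], [542.5, 7.6, 107.0], [552.2, -82.6, 107.0]]
[354.5 175. ] 10 [[551.9 -89.1 106. ]]
```

Emit:
move_arm([
  [0.012, -0.002, -0.018, 0, 1],
  [0.012, -0.002, -0.022, 0, 1],
  [0.012, -0.002, -0.022, 0, 1],
  [0.012, -0.002, -0.022, 0, 1],
  [0.012, -0.001, -0.022, 0, 1],
  [0.002, 0, -0.018, 0.4, 1],
  [0, 0, -0.012, 0, 1],
  [0, 0, -0.006, 0, 1],
  [0, 0, 0, 0, 1],
  [0, 0, 0, 0, 1],
])

```text
clock: 3.25
position: [556.8, -4.6, 119.5]
tool_rot: [-0.524, 0.472, -0.475, 0.526]
force: [-1.0, 0.3, 0.7]
grip_width: 85.3
```

```bash
cat > look.py <<'E'
from h import *
import sys
p,Rt,s=wpose(); im=get_image("wrist"); n=sys.argv[1]; cv2.imwrite(f"pics/{n}.png",im[:,:,::-1])
print(np.round(p,1),np.round(Rt[:,0],3),np.round(s["force"],2),s["clock"])
hsv=cv2.cvtColor(im,cv2.COLOR_RGB2HSV); k=cv2.inRange(hsv,(20,120,80),(35,255,255))
_,lab,st,c=cv2.connectedComponentsWithStats(k)
for i in range(1,len(st)):
    if 60<st[i,4]<4000:
        m=cv2.moments(cv2.convexHull(cv2.findNonZero((lab==i).astype(np.uint8))));
        if m["m00"]: u=[m["m10"]/m["m00"],m["m01"]/m["m00"]]; print(st[i].tolist(),np.round(u,1),np.round(wray(u,p,Rt,105),1))
E
python3 look.py w2
```

```text
[556.8  -4.6 119.5] [ 0.103 -0.995  0.002] [-1.03  0.28  0.67] 3.25
[297, 29, 21, 13, 163] [306.7  34.9] [[663.7   9.9 105. ]]
[553, 49, 15, 16, 148] [559.9  56.4] [[ 687.9 -148.7  105. ]]
[529, 191, 83, 148, 2905] [568.4 253.8] [[ 554.5 -198.3  105. ]]
[134, 245, 25, 19, 307] [146.1 254. ] [[532.2  99.2 105. ]]
[434, 245, 22, 18, 218] [446.2 252.7] [[553.4 -85.1 105. ]]
[276, 250, 28, 20, 418] [289.2 259.4] [[542.1   8.  105. ]]
```

View pics/w2.png

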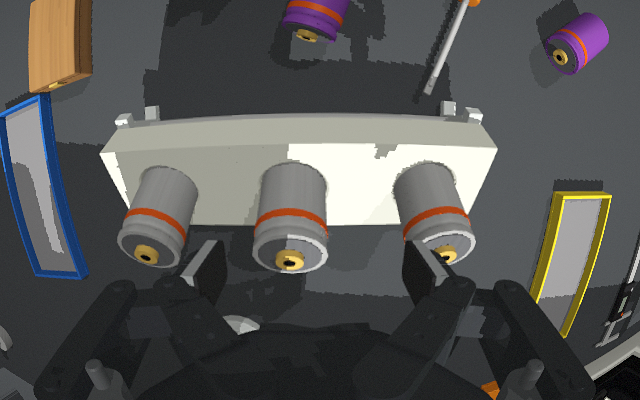

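Emit:
move_arm([
  [0, 0.007, 0, 0.7, 1],
  [0, 0.007, 0, 0, 1],
  [0, 0, 0, 0, 1],
  [0, 0, -0.01, 0, 1],
  [0, 0, -0.014, 0, 1],
  [0, 0, -0.014, 0, 1],
  [0, 0, -0.012, 0, 1],
  [0, 0, -0.008, 0, 1],
  [0, 0, 0, 0, 1],
  [0, 0, 0, 0, 1],
])

```text
clock: 4.55
position: [556.5, 10.8, 57.2]
tool_rot: [-0.527, 0.468, -0.472, 0.529]
force: [0.0, -0.8, 0.3]
grip_width: 85.6
```

```bash
python3 look.py w3|head -1
```

```text
[556.5  10.8  57.2] [ 0.116 -0.993  0.002] [ 0.03 -0.77  0.33] 4.55
```

Emit:
move_arm([
  [0, -0.001, 0.003, 0, 1],
  [0, 0, 0, 0, 0.4],
  [0, 0, 0, 0, -1],
  [0, 0, 0, 0, -1],
  [0, 0, 0, 0, -1],
  [0, 0, 0, 0, -1],
  [0, 0, 0, 0, -1],
  [0, 0, 0, 0, -1],
  [0, 0, 0, 0, -1],
  [0, 0, 0, 0, -1],
], force=30)

```text
clock: 5.85
position: [557.3, 9.8, 61.9]
tool_rot: [-0.527, 0.468, -0.472, 0.53]
force: [0.2, 0.1, -0.1]
grip_width: 43.2
```

Emit:
move_arm([
  [-0.002, 0, 0.004, 0, -1],
  [-0.003, -0.0004, 0.005, 0, -1],
  [-0.003, -0.0004, 0.005, 0, -1],
  [-0.003, -0.0004, 0.005, 0, -1],
  [-0.003, -0.0004, 0.005, 0, -1],
  [-0.002, -0.0002, 0.004, 0, -1],
  [0, 0, 0, 0, -1],
  [0, 0, 0, 0, -1],
  [0, 0, 0, 0, -1],
  [0, 0, 0, 0, -1],
])

```text
clock: 7.1
position: [539.4, 7.8, 90.8]
tool_rot: [-0.527, 0.468, -0.472, 0.529]
force: [0.1, 1.1, -3.3]
grip_width: 43.7
```

```bash
cat > weigh.py <<'E'
from h import *
import sys
F=[]
for i in range(int(sys.argv[2])):
    im=get_image("wrist"); s=robot.state(); F.append(s["force"])
F=np.array(F); print(np.round(F[:,2],2), F.mean(0).round(2), "mass g",-F[:,2].mean()/9.81e-3, s["position"].round(1), s["grip_width"],s["moment"].round(3),s["clock"])
cv2.imwrite(f"pics/{sys.argv[1]}.png",im[:,:,::-1])
E
python3 weigh.py w4 12
```

```text
[-2.13 -3.11 -3.03 -2.79 -2.39 -3.28 -3.02 -2.26 -2.87 -3.04 -2.82 -2.56] [ 0.22  0.16 -2.77] mass g 282.7324453657559 [539.4   7.8  91. ] 43.09995352493456 [-0.038  0.021  0.007] 7.7
```

View pics/w4.png

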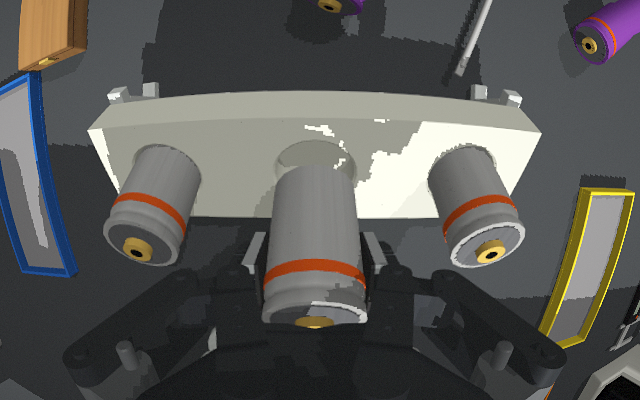

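```bash
python3 weigh.py w4b 16; python3 -c "
from cell import robot;s=robot.state();print(s['effort'],s['joint_positions'].tolist())"
```

```text
[-3.11 -3.33 -2.52 -2.07 -3.26 -2.41 -2.51 -2.57 -2.97 -2.26 -3.19 -2.76
 -2.35 -2.   -2.22 -2.38] [-0.05 -0.05 -2.62] mass g 267.0773307875246 [539.4   7.8  91. ] 43.22761427372819 [ 0.018 -0.038  0.032] 8.5
[ 2.87976611e-03 -5.14026046e+01  4.82466567e+01 -7.67520745e-02
 -4.36169052e-03 -5.90033025e-06] [0.015151522037037398, 0.04864499217687001, -0.13505735666542495, 1.3815406685923883, -0.0014645480983044668, 3.040123001616557]
```

Emit:
move_arm([
  [0, 0, 0.025, 0, -1],
  [0, 0, 0.035, 0, -1],
  [0, 0.015, 0.02, 1, -1],
  [0.003, 0.035, 0, 1, -1],
  [0.004, 0.045, 0, 1, -1],
  [0.004, 0.045, 0, 1, -1],
  [0.004, 0.045, 0, 0, -1],
  [0.004, 0.045, 0, 0, -1],
  [0, 0.035, 0, 0, -1],
  [0, 0.02, 0, 0, -1],
])

```text
clock: 9.75
position: [580.7, 218.0, 173.8]
tool_rot: [-0.561, 0.427, -0.394, 0.59]
force: [1.3, -1.0, -2.8]
grip_width: 43.3
```

```bash
cat > tray.py <<'E'
from h import *
import sys
p,Rt,s=wpose(); im=get_image("wrist"); cv2.imwrite(f"pics/{sys.argv[1]}.png",im[:,:,::-1])
print(p.round(1),Rt[:,0].round(3),s["clock"])
hsv=cv2.cvtColor(im,cv2.COLOR_RGB2HSV)
for n,lo,hi in [("blue",(105,130,60),(125,255,255)),("yellow",(22,130,60),(35,255,255))]:
    k=cv2.inRange(hsv,lo,hi); _,lab,st,_=cv2.connectedComponentsWithStats(k); i=1+np.argmax(st[1:,4])
    ys,xs=np.nonzero(lab==i); P=wray(np.c_[xs,ys],p,Rt,14)[:,:2]
    print(n,len(xs),st[i],cv2.minAreaRect(P.astype(np.float32)))
E
python3 tray.py w5
```

```text
[580.7 218.  173.8] [ 0.325 -0.944 -0.062] 9.75
blue 1287 [ 171   96   13  176 1287] ((513.8765258789062, 370.3274841308594), (209.57354736328125, 13.748771667480469), 12.232613563537598)
yellow 1550 [ 554  280   79  103 1550] ((480.8790588378906, -322.381591796875), (225.8047332763672, 129.4038543701172), 6.364241600036621)
```

View pics/w5.png

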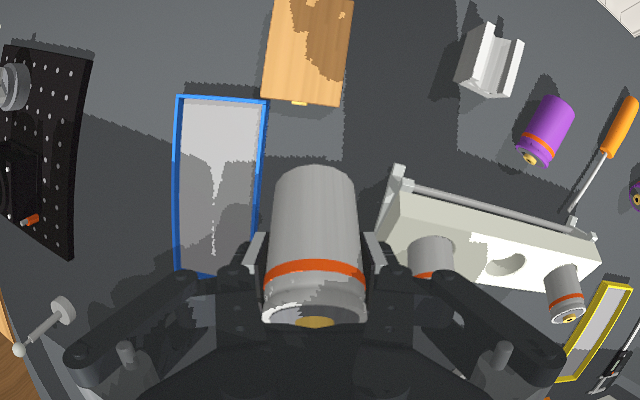

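Emit:
move_arm([
  [-0.002, 0.02, 0, 0, -1],
  [-0.004, 0.022, 0, -1.5, -1],
  [-0.004, 0.022, 0, -1.5, -1],
  [-0.004, 0.02, 0, -1.5, -1],
  [-0.004, 0.015, 0, -1.5, -1],
  [-0.002, 0.006, -0.01, -1, -1],
  [0, 0, -0.02, 0, -1],
  [0, 0, -0.02, 0, -1],
  [0, 0, -0.01, 0, -1],
  [0, 0, 0, 0, -1],
])

```text
clock: 11.05
position: [587.6, 249.5, 110.3]
tool_rot: [-0.552, 0.44, -0.37, 0.604]
force: [-0.9, 0.7, -2.3]
grip_width: 43.4
```

```bash
python3 tray.py w6
```

```text
[587.6 249.5 110.3] [ 0.338 -0.933 -0.123] 11.05
blue 1985 [ 175  105  122  165 1985] ((549.4282836914062, 329.8990478515625), (162.8743438720703, 104.62702178955078), 11.101232528686523)
yellow 268 [582 374  31  26 268] ((453.0245361328125, -273.92431640625), (59.50205993652344, 40.901981353759766), 5.852415084838867)
```

Emit:
move_arm([
  [0, 0, 0.005, 5, -1],
  [0, 0, 0.005, 6, -1],
  [0, 0, 0, 6, -1],
  [0, 0, 0, 0, -1],
  [0, 0, 0, 0, -1],
  [0, 0, 0, 0, -1],
  [0, 0, 0, 0, -1],
  [0, 0, 0, 0, -1],
  [0, 0, 0, 0, -1],
  [0, 0, 0, 0, -1],
])

```text
clock: 12.35
position: [589.4, 250.0, 126.0]
tool_rot: [-0.609, 0.352, -0.277, 0.654]
force: [-0.4, -0.0, -3.3]
grip_width: 43.2
```

```bash
cat > st.py <<'E'
from h import *
p,Rt,s=wpose(); print(p.round(1),s["clock"],s["force"].round(2),s["grip_width"],"\n",Rt.round(3),"\n",s["joint_positions"].round(3))
E
python3 st.py
```

```text
[589.4 250.  126. ] 12.35 [-0.42 -0.03 -3.29] 43.20851629858261 
 [[ 0.599 -0.065  0.798]
 [-0.792  0.103  0.602]
 [-0.122 -0.992  0.01 ]] 
 [0.348 0.316 0.235 1.516 0.12  2.841]
```

Emit:
move_arm([
  [0.006, 0.002, 0, 8, -1],
  [0.007, 0.003, 0, 9.5, -1],
  [0.007, 0.003, 0, 9.5, -1],
  [0.007, 0.003, 0, 9.5, -1],
  [0.007, 0.003, 0, 9.5, -1],
  [0.007, 0.003, 0, 9.5, -1],
  [0.007, 0.003, 0, 9.5, -1],
  [0.005, 0.003, 0, 7, -1],
  [0.004, 0.002, 0, 4, -1],
  [0, 0, 0, 0, -1],
])

```text
clock: 13.6
position: [648.5, 275.9, 124.8]
tool_rot: [0.694, 0.112, -0.199, -0.683]
force: [0.4, 0.3, -2.6]
grip_width: 43.2
```

```bash
python3 st.py
```

```text
[648.5 275.9 124.8] 13.6 [ 0.38  0.27 -2.56] 43.1514530447015 
 [[ 0.895 -0.116 -0.43 ]
 [ 0.428 -0.043  0.903]
 [-0.123 -0.992  0.011]] 
 [0.4   0.607 0.626 1.714 0.006 1.525]
```

Emit:
move_arm([
  [0.01, 0.004, 0, 0, -1],
  [0.014, 0.006, 0, 0, -1],
  [0.014, 0.006, 0, 0, -1],
  [0.014, 0.006, 0, 0, -1],
  [0.014, 0.006, 0, 0, -1],
  [0, 0, 0, 0, -1],
  [0, 0, 0, 0, -1],
  [0, 0, 0, 0, -1],
  [0, 0, 0, 0, -1],
  [0, 0, 0, 0, -1],
])

```text
clock: 14.85
position: [714.5, 303.3, 126.3]
tool_rot: [0.695, 0.108, -0.194, -0.684]
force: [1.0, 0.7, -2.6]
grip_width: 43.7
```

```bash
python3 st.py
```

```text
[714.5 303.3 126.3] 14.85 [ 1.01  0.74 -2.56] 43.65672350122729 
 [[ 0.901 -0.116 -0.417]
 [ 0.415 -0.041  0.909]
 [-0.123 -0.992  0.012]] 
 [0.399 0.882 1.056 1.868 0.008 1.538]
```

Emit:
move_arm([
  [0.014, 0.006, 0, 0, -1],
  [0.014, 0.006, 0, 0, -1],
  [0.014, 0.006, 0, 0, -1],
  [0.014, 0.006, 0, 0, -1],
  [0.014, 0.006, 0, 0, -1],
  [0, 0, 0, 0, -1],
  [0, 0, 0, 0, -1],
  [0, 0, 0, 0, -1],
  [0, 0, 0, 0, -1],
  [0, 0, 0, 0, -1],
])

```text
clock: 16.1
position: [751.8, 319.7, 109.9]
tool_rot: [0.693, 0.122, -0.18, -0.688]
force: [-0.2, 0.4, -4.0]
grip_width: 43.3
```

```bash
python3 st.py
```

```text
[751.8 319.7 109.9] 16.1 [-0.22  0.42 -3.97] 43.33063222972557 
 [[ 0.905 -0.078 -0.417]
 [ 0.417 -0.024  0.909]
 [-0.081 -0.997  0.01 ]] 
 [0.399 1.004 1.232 1.88  0.008 1.539]
```

Emit:
move_arm([
  [0.014, 0.006, 0.003, 0, -1],
  [0.014, 0.006, 0.003, 0, -1],
  [0.014, 0.006, 0.003, 0, -1],
  [0.014, 0.006, 0.003, 0, -1],
  [0, 0, 0, 0, -1],
  [0, 0, 0, 0, -1],
  [-0.014, -0.006, 0.01, -5, -1],
  [-0.02, -0.01, 0.01, -8, -1],
  [-0.02, -0.01, 0, -8, -1],
  [-0.02, -0.01, 0, -8, -1],
])

```text
clock: 17.35
position: [697.1, 292.4, 120.7]
tool_rot: [-0.702, 0.044, -0.02, 0.71]
force: [1.4, 0.8, -3.0]
grip_width: 43.3
```

```bash
python3 st.py
```

```text
[697.1 292.4 120.7] 17.35 [ 1.41  0.82 -3.  ] 43.324600746027166 
 [[ 0.995 -0.034  0.09 ]
 [-0.09   0.012  0.996]
 [-0.035 -0.999  0.009]] 
 [0.388 0.638 0.669 1.629 0.024 2.048]
```

Emit:
move_arm([
  [-0.015, 0.002, 0, 0, -1],
  [-0.02, 0.003, 0, 0, -1],
  [-0.022, 0.003, 0, 0, -1],
  [-0.022, 0.003, -0.01, 0, -1],
  [-0.018, 0.002, -0.015, 0, -1],
  [-0.006, 0, -0.015, 0, -1],
  [0, 0, -0.012, 0, -1],
  [0, 0, -0.005, 0, -1],
  [0, 0, 0, 0, -1],
  [0, 0, 0, 0, -1],
])

```text
clock: 18.6
position: [590.3, 304.3, 66.8]
tool_rot: [-0.702, 0.044, -0.023, 0.711]
force: [0.5, -0.8, -2.5]
grip_width: 43.5
```

```bash
python3 st.py;  python3 tray.py w7
```

```text
[590.3 304.3  66.8] 18.6 [ 0.54 -0.81 -2.49] 43.547060352742264 
 [[ 0.995 -0.029  0.094]
 [-0.093  0.015  0.996]
 [-0.03  -0.999  0.012]] 
 [0.465 0.378 0.204 1.416 0.026 2.129]
[590.3 304.3  66.8] [ 0.995 -0.093 -0.03 ] 18.6
blue 5200 [  84   72  303  211 5200] ((521.6221313476562, 323.97723388671875), (219.13790893554688, 101.98371124267578), 11.292216300964355)
yellow 168 [309 317  25  11 168] ((586.4891967773438, 213.90277099609375), (10.357305526733398, 19.032331466674805), 85.9444351196289)
```

View pics/w7.png

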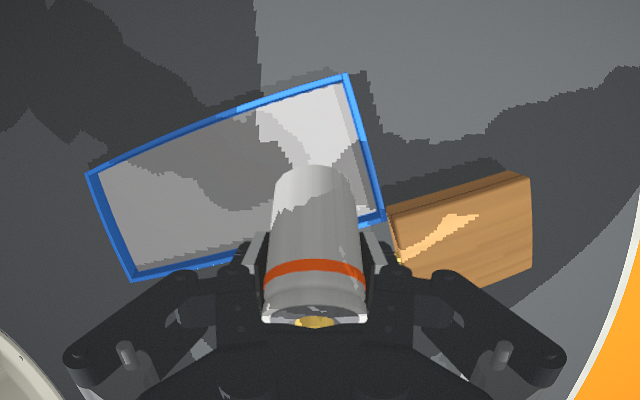

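Emit:
move_arm([
  [-0.009, 0.001, 0, 0, -1],
  [-0.009, 0, 0, 0, -1],
  [0, 0, -0.008, 0, -1],
  [0, 0, -0.008, 0, -1],
  [0, 0, -0.005, 0, -1],
  [0, 0, -0.002, 0, -1],
  [0, 0, -0.002, 0, -1],
  [0, 0, -0.001, 0, -1],
  [0, 0, 0, 0, -1],
  [0, 0, 0, 0, -1],
], force=22)

```text
clock: 19.9
position: [571.4, 305.4, 39.5]
tool_rot: [-0.701, 0.043, -0.023, 0.711]
force: [-0.3, 0.1, -2.3]
grip_width: 43.4
```

Emit:
move_arm([
  [0, 0, -0.0015, 0, -1],
  [0, 0, -0.0015, 0, -1],
  [0, 0, -0.001, 0, -1],
  [0, 0.0015, -0.001, 0, -1],
  [0.0002, 0.0025, -0.001, 0, -1],
  [0.0002, 0.0025, -0.001, 0, -1],
  [0.0002, 0.0025, -0.001, 0, -1],
  [0.0002, 0.0025, -0.001, 0, -1],
  [0.0002, 0.0025, -0.001, 0, -1],
  [0, 0, -0.001, 0, -1],
])

```text
clock: 21.15
position: [575.0, 317.7, 35.3]
tool_rot: [-0.702, 0.041, -0.027, 0.71]
force: [-1.7, -0.8, 5.7]
grip_width: 43.1
```

```bash
python3 st.py|head -1;  python3 look.py w8|head -1; python3 -c "
import cv2;a=cv2.imread('pics/w8.png')[130:360,200:430];cv2.imwrite('pics/w8c.png',a)"
```

```text
[575.  317.7  35.3] 21.15 [-1.66 -0.84  5.68] 43.073127320429975 
[575.  317.7  35.3] [ 0.995 -0.096 -0.021] [-1.66 -0.84  5.68] 21.15
```

View pics/w8c.png

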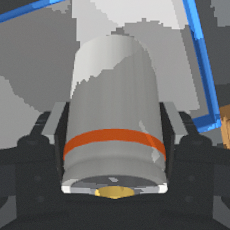

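Emit:
move_arm([
  [0, -0.004, 0.003, 0, -1],
  [0, -0.006, 0, 0, -1],
  [0, -0.003, -0.002, 0, -1],
  [0, 0, -0.003, 0, -1],
  [0, 0.001, -0.003, 0, -1],
  [0, 0.002, -0.003, 0, -1],
  [0, 0.002, -0.003, 0, -1],
  [0, 0.002, -0.003, 0, -1],
  [0, 0.002, -0.003, 0, -1],
  [0, 0.002, -0.003, 0, -1],
], force=20)

```text
clock: 22.45
position: [576.8, 311.1, 34.3]
tool_rot: [-0.702, 0.038, -0.032, 0.711]
force: [-6.0, -6.0, 18.3]
grip_width: 43.5
```

```bash
cat > tilt.py <<'E'
# lean of held cartridge in tool frame, from the band/plug/outline rows in the wrist picture
from h import *
import sys
p,Rt,s=wpose(); im=get_image("wrist"); cv2.imwrite(f"pics/{sys.argv[1]}.png",im[:,:,::-1])
hsv=cv2.cvtColor(im,cv2.COLOR_RGB2HSV)[:,270:360]
o=cv2.inRange(hsv,(3,150,60),(15,255,255)); y=cv2.inRange(hsv,(20,120,80),(35,255,255))
f=lambda m:[int(v) for v in (lambda r:(r.min(),r.max()) if len(r) else (0,0))(np.nonzero(m[200:, 40:50].any(1))[0]+200)]
print("band",f(o),"plug",f(y),p.round(1),s["force"].round(1),s["clock"],s["grip_width"].round(1))
# prediction
g=np.array([0,-23.5,0])  # grip point in tool frame (pads set back)
for L in (0,10,20,30,34):
    a=np.array([0,-np.cos(np.radians(L)),-np.sin(np.radians(L))]); f_=np.array([0,-np.sin(np.radians(L)),np.cos(np.radians(L))])
    up=lambda h,r:wproj(p+Rt@(g+a*(h-49)+f_*r),p,Rt)[0,1]
    print(L,"band front",round(up(57,22)),"topfront",round(up(72,22)),"plug",round(up(77,0)),"bottom front",round(up(0,22)))
E
python3 tilt.py w9
```

```text
Traceback (most recent call last):
  File "tilt.py", line 8, in <module>
    print("band",f(o),"plug",f(y),p.round(1),s["force"].round(1),s["clock"],s["grip_width"].round(1))
                                                                            ^^^^^^^^^^^^^^^^^^^^^
AttributeError: 'float' object has no attribute 'round'
```

```bash
sed -i 's/s\["grip_width"\].round(1)/round(s["grip_width"],1)/' tilt.py; python3 tilt.py w9
```

```text
band [258, 267] plug [316, 328] [576.8 311.2  34.3] [-5.9 -7.  18.4] 22.5 43.6
0 band front 231 topfront 247 plug 308 bottom front 192
10 band front 239 topfront 263 plug 317 bottom front 180
20 band front 248 topfront 279 plug 325 bottom front 169
30 band front 258 topfront 295 plug 330 bottom front 159
34 band front 263 topfront 301 plug 331 bottom front 156
```

View pics/w9.png

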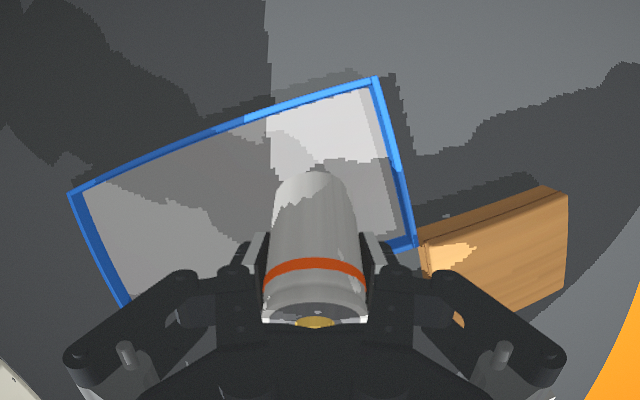

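Emit:
move_arm([
  [0, 0.003, -0.003, 0, -1],
  [0, 0.003, -0.003, 0, -1],
  [0, 0.003, -0.003, 0, -1],
  [0, 0.003, -0.003, 0, -1],
  [0, 0.003, -0.003, 0, -1],
  [0, 0.003, -0.003, 0, -1],
  [0, 0.003, -0.003, 0, -1],
  [0, 0.003, -0.003, 0, -1],
  [0, 0.003, -0.003, 0, -1],
  [0, 0.002, -0.002, 0, -1],
])

```text
clock: 23.8
position: [581.3, 337.1, 26.3]
tool_rot: [-0.701, 0.033, -0.041, 0.711]
force: [-1.6, -4.0, 6.6]
grip_width: 43.3
```

```bash
python3 tilt.py w10; python3 st.py; python3 - <<'E'
from h import *
for n in ("w7","w8","w9","w10"):
    im=cv2.imread(f"pics/{n}.png"); g=cv2.cvtColor(im,cv2.COLOR_BGR2GRAY); print(n,g[150:225:3,325].tolist())
E
```

```text
band [246, 252] plug [304, 321] [581.3 337.1  26.3] [-1.6 -4.   6.6] 23.8 43.3
0 band front 231 topfront 247 plug 308 bottom front 192
10 band front 239 topfront 263 plug 317 bottom front 180
20 band front 248 topfront 279 plug 325 bottom front 169
30 band front 258 topfront 295 plug 330 bottom front 159
34 band front 263 topfront 301 plug 331 bottom front 156
[581.3 337.3  26.2] 23.85 [-2.87 -3.38  7.55] 43.557164893646004 
 [[ 0.994  0.012  0.104]
 [-0.105  0.015  0.994]
 [ 0.01  -1.     0.016]] 
 [0.523 0.374 0.119 1.299 0.007 2.199]
w7 [217, 216, 216, 216, 217, 208, 159, 158, 158, 158, 158, 156, 156, 157, 156, 137, 136, 136, 137, 137, 136, 138, 136, 137, 134]
w8 [220, 147, 151, 152, 156, 130, 161, 161, 162, 162, 162, 159, 157, 141, 140, 140, 138, 139, 139, 139, 138, 139, 139, 140, 139]
w9 [217, 217, 216, 145, 150, 153, 141, 116, 149, 148, 151, 148, 135, 138, 135, 134, 132, 135, 135, 133, 132, 135, 133, 133, 135]
w10 [229, 230, 229, 230, 230, 231, 230, 231, 230, 231, 151, 163, 163, 163, 166, 140, 130, 130, 128, 134, 133, 133, 132, 134, 134]
```

Emit:
move_arm([
  [0, 0.003, -0.003, 0, -1],
  [0, 0.003, -0.003, 0, -1],
  [0, 0.002, -0.003, 0, -1],
  [0, 0.001, -0.003, 0, -1],
  [0, 0, -0.003, 0, -1],
  [0, 0, -0.003, 0, -1],
  [0, 0, -0.002, 0, -1],
  [0, 0, -0.001, 0, -1],
  [0, 0, 0, 0, -1],
  [0, 0, 0, 0, -1],
])

```text
clock: 25.1
position: [583.5, 342.6, 25.4]
tool_rot: [-0.7, 0.03, -0.047, 0.712]
force: [-0.8, -0.1, 0.2]
grip_width: 43.3
```

```bash
python3 tilt.py w11|head -1; python3 st.py; python3 - <<'E'
from h import *
a=cv2.imread("pics/w11.png"); t=get_image("scene")[:,:,::-1]
c=cv2.resize(t[220:340,320:470],None,fx=3,fy=3,interpolation=cv2.INTER_CUBIC); cv2.imwrite("pics/c11.png",np.hstack([c[:360],cv2.resize(a[130:370,200:430],(345,360))]))
E
```

```text
band [246, 251] plug [302, 320] [583.5 342.6  25.4] [-0.8 -0.1  0.2] 25.1 43.3
[583.5 342.6  25.4] 25.15 [-1.49 -0.29  2.65] 43.77513687873471 
 [[ 0.994  0.025  0.108]
 [-0.108  0.016  0.994]
 [ 0.023 -1.     0.019]] 
 [5.300e-01 3.730e-01 1.160e-01 1.284e+00 2.000e-03 2.209e+00]
```

View pics/c11.png

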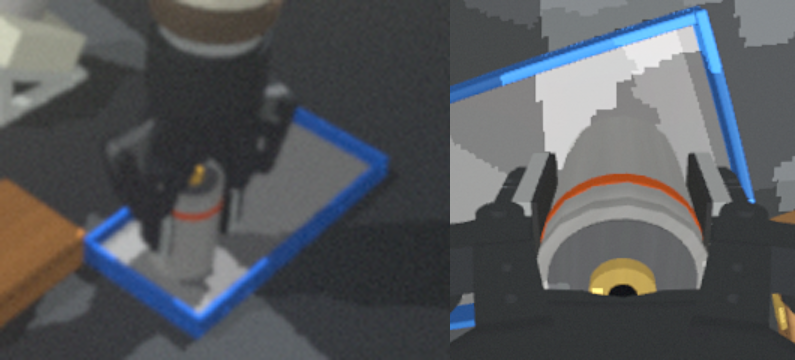

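Emit:
move_arm([
  [0, 0, 0, 0, -0.1],
  [0, 0, 0, 0, 0.1],
  [0, 0, 0, 0, 0.4],
  [0, 0, 0.004, 0, 0.5],
  [0, 0, 0.012, 0, 0.5],
  [0, 0, 0.025, 0, 0.5],
  [0, 0, 0.03, 0, 0.5],
  [0, 0, 0.025, 0, 0.5],
  [0, 0, 0, 0, 0.5],
  [0, 0, 0, 0, 0.5],
], force=30)

```text
clock: 26.45
position: [583.9, 342.7, 127.4]
tool_rot: [-0.699, 0.029, -0.048, 0.713]
force: [-0.1, 0.5, -0.6]
grip_width: 64.1
```

```bash
python3 weigh.py w12 16; python3 st.py; python3 -c "
from h import *
p,Rt,s=wpose();print([(d['xyz'],d['conf']) for d in find_in('wrist','cartridge_1')])"
```

```text
[-0.24  0.47 -0.19 -0.53 -0.27  0.28  0.53 -0.79 -0.22 -0.6   0.62 -0.05
  0.48 -0.48  0.23  1.31] [-0.14  0.08  0.04] mass g -3.6403826364377045 [584.  342.7 127.8] 63.9295956414329 [0.025 0.02  0.005] 27.25
[584.  342.7 127.8] 27.25 [0.42 0.39 1.31] 63.9295956414329 
 [[ 0.994  0.027  0.108]
 [-0.108  0.018  0.994]
 [ 0.025 -0.999  0.02 ]] 
 [5.300e-01 3.480e-01 2.820e-01 1.472e+00 1.000e-03 2.209e+00]
[([584.8, 343.9, 76.1], 0.93)]
```

```bash
python3 - <<'E'
from h import *
for i in range(4):
    s=robot.state(); print(s["effort"].round(4),s["joint_positions"].round(5).tolist()); get_image("wrist")
E
```

```text
[-1.00000e-04 -6.90704e+01  4.74220e+01 -3.57300e-01  4.10000e-03
 -0.00000e+00] [0.5302, 0.34758, 0.28174, 1.47237, 0.00123, 2.20949]
[-1.90000e-03 -6.90779e+01  4.74270e+01 -3.57300e-01  4.00000e-03
 -0.00000e+00] [0.53015, 0.34758, 0.28175, 1.47238, 0.00122, 2.20948]
[-2.00000e-04 -6.90836e+01  4.74297e+01 -3.57000e-01  4.00000e-03
  0.00000e+00] [0.53016, 0.34761, 0.28175, 1.47234, 0.00122, 2.20947]
[-5.00000e-04 -6.90869e+01  4.74318e+01 -3.56800e-01  4.10000e-03
 -0.00000e+00] [0.53024, 0.34761, 0.28174, 1.47233, 0.00123, 2.20946]
```

Emit:
move_arm([
  [0, 0, -0.02, 0, 0.5],
  [0, 0, -0.03, 0, 0.5],
  [0, 0, -0.025, 0, 0.5],
  [0, 0, -0.013, 0, 0.5],
  [0, 0, -0.006, 0, 0.3],
  [0, 0, 0, 0, -1],
  [0, 0, 0, 0, -1],
  [0, 0, 0, 0, -1],
  [0, 0, 0, 0, -1],
  [0, 0, 0, 0, -1],
], force=30)

```text
clock: 28.75
position: [585.1, 343.4, 34.5]
tool_rot: [-0.698, 0.028, -0.049, 0.714]
force: [0.1, -0.1, -2.4]
grip_width: 43.0
```

Emit:
move_arm([
  [0, 0, 0.008, 0, -1],
  [0, 0, 0.02, 0, -1],
  [0, 0, 0.035, 0, -1],
  [0, 0, 0.04, 0, -1],
  [0, -0.015, 0.03, 0, -1],
  [0, -0.035, 0.015, 0, -1],
  [0, -0.05, 0, 0, -1],
  [0, -0.055, 0, 0, -1],
  [0, -0.055, 0, 0, -1],
  [0, -0.055, 0, 0, -1],
])

```text
clock: 30.0
position: [583.7, 74.6, 193.1]
tool_rot: [-0.698, 0.023, -0.049, 0.714]
force: [0.6, -0.7, -3.2]
grip_width: 43.6
```

```bash
python3 st.py
```

```text
[583.7  74.6 193.1] 30.0 [ 0.55 -0.68 -3.23] 43.613911074166744 
 [[ 0.994  0.037  0.101]
 [-0.102  0.022  0.995]
 [ 0.035 -0.999  0.025]] 
 [0.119 0.128 0.145 1.549 0.017 1.792]
```

Emit:
move_arm([
  [-0.005, -0.055, 0, 0, -1],
  [-0.006, -0.055, 0, 0, -1],
  [-0.006, -0.055, 0, 0, -1],
  [-0.006, -0.055, 0, 0, -1],
  [-0.006, -0.055, 0, 0, -1],
  [-0.006, -0.045, 0, 0, -1],
  [-0.003, -0.025, -0.01, 0, -1],
  [0, -0.01, -0.03, 0, -1],
  [0, 0, -0.03, 0, -1],
  [0, 0, -0.02, 0, -1],
])

```text
clock: 31.25
position: [543.0, -298.0, 110.8]
tool_rot: [-0.699, 0.021, -0.056, 0.712]
force: [0.2, 0.5, -3.0]
grip_width: 43.3
```

```bash
python3 st.py;python3 tray.py w13
```

```text
[ 543.  -298.   110.8] 31.25 [ 0.17  0.5  -3.02] 43.30455239670711 
 [[ 0.993  0.05   0.107]
 [-0.108  0.016  0.994]
 [ 0.048 -0.999  0.021]] 
 [-0.52   0.204  0.073  1.405  0.038  1.16 ]
[ 543.  -298.   110.8] [ 0.993 -0.108  0.048] 31.25Traceback (most recent call last):
  File "tray.py", line 7, in <module>
    k=cv2.inRange(hsv,lo,hi); _,lab,st,_=cv2.connectedComponentsWithStats(k); i=1+np.argmax(st[1:,4])
                                                                                  ~~~~~~~~~^^^^^^^^^^
    return _wrapfunc(a, 'argmax', axis=axis, out=out, **kwds)
    return bound(*args, **kwds)
ValueError: attempt to get argmax of an empty sequence
```

Emit:
move_arm([
  [0, -0.012, -0.01, 0, -1],
  [0, -0.01, -0.015, 0, -1],
  [0, 0, -0.018, 0, -1],
  [0, 0, -0.015, 0, -1],
  [0, 0, -0.008, 0, -1],
  [0, 0, -0.003, 0, -1],
  [0, 0, -0.002, 0, -1],
  [0, 0, -0.0015, 0, -1],
  [0, 0, -0.0015, 0, -1],
  [0, 0, -0.0015, 0, -1],
], force=20)

```text
clock: 32.55
position: [543.3, -321.6, 33.2]
tool_rot: [-0.7, 0.02, -0.056, 0.712]
force: [-5.0, 1.8, 9.7]
grip_width: 43.4
```

```bash
python3 st.py
```

```text
[ 543.3 -321.6   33.2] 32.55 [-4.97  1.78  9.72] 43.39453080228124 
 [[ 0.993  0.051  0.107]
 [-0.108  0.014  0.994]
 [ 0.049 -0.999  0.02 ]] 
 [-0.552  0.256 -0.016  1.263  0.039  1.127]
```

Emit:
move_arm([
  [0, 0, 0, 0, -0.1],
  [0, 0, 0, 0, 0.1],
  [0, 0, 0, 0, 0.4],
  [0, 0, 0.005, 0, 0.5],
  [0, 0, 0.02, 0, 0.5],
  [0, 0, 0.04, 0, 0.5],
  [0, 0.01, 0.045, 0, 0.5],
  [0, 0.02, 0.03, 8, 1],
  [0.002, 0.03, 0.005, 10, 1],
  [0.003, 0.03, 0, 10, 1],
], force=30)

```text
clock: 33.8
position: [548.6, -231.3, 186.5]
tool_rot: [-0.684, -0.155, 0.12, 0.702]
force: [0.9, 0.0, 0.1]
grip_width: 85.3
```

```bash
python3 st.py
```

```text
[ 548.6 -231.3  186.5] 33.8 [0.94 0.02 0.12] 85.25083568782146 
 [[ 0.923  0.043 -0.382]
 [ 0.381  0.035  0.924]
 [ 0.053 -0.998  0.016]] 
 [-0.423  0.158  0.166  1.554  0.049  0.757]
```

Emit:
move_arm([
  [0.002, 0.02, 0, 9.3, 1],
  [0.002, 0.02, 0, 9.3, 1],
  [0.003, 0.02, 0, 9.3, 1],
  [0.003, 0.02, 0, 9.3, 1],
  [0.003, 0.02, -0.01, 9.3, 1],
  [0.003, 0.018, -0.015, 9.3, 1],
  [0.002, 0.012, -0.015, 9, 1],
  [0, 0.005, -0.01, 7, 1],
  [0, 0, -0.005, 0, 1],
  [0, 0, 0, 0, 1],
])

```text
clock: 35.05
position: [568.4, -90.2, 135.6]
tool_rot: [0.453, 0.539, -0.518, -0.486]
force: [0.3, -0.0, 0.2]
grip_width: 85.3
```

```bash
python3 st.py; python3 look.py w14
```

```text
[568.4 -90.2 135.6] 35.05 [ 0.31 -0.05  0.18] 85.3072377039078 
 [[-0.116 -0.015 -0.993]
 [ 0.992  0.053 -0.117]
 [ 0.055 -0.998  0.009]] 
 [-0.182  0.157  0.068  1.506  0.05  -0.3  ]
[568.4 -90.2 135.6] [-0.116  0.992  0.055] [ 0.31 -0.05  0.18] 35.05
[45, 0, 17, 125, 1231] [52.2 60.9] [[ 473.8 -281.9  105. ]]
[51, 0, 80, 188, 2836] [101.3 116.8] [[ 513.3 -230.7  105. ]]
[27, 143, 14, 19, 178] [ 33.8 151.9] [[ 538.9 -299.9  105. ]]
[313, 185, 28, 28, 502] [326.3 198.2] [[551.7 -83.7 105. ]]
[549, 185, 16, 21, 219] [556.7 195.3] [[531.8  98.5 105. ]]
[387, 301, 15, 12, 101] [394.1 306.8] [[626.2 -25.1 105. ]]
```

Emit:
move_arm([
  [-0.001, 0.005, 0, 0, 1],
  [0, 0.004, -0.005, 0, 1],
  [0, 0, -0.015, 0, 1],
  [0, 0, -0.018, 0, 1],
  [0, 0, -0.016, 0, 1],
  [0, 0, -0.01, 0, 1],
  [0, 0, -0.004, 0, 0.5],
  [0, 0, 0, 0, -1],
  [0, 0, 0, 0, -1],
  [0, 0, 0, 0, -1],
], force=25)

```text
clock: 36.35
position: [567.0, -81.4, 63.5]
tool_rot: [0.454, 0.538, -0.517, -0.487]
force: [-0.2, -0.3, -2.3]
grip_width: 43.6
```

```bash
python3 st.py|head -1
```

```text
[567.  -81.4  63.5] 36.35 [-0.23 -0.27 -2.33] 43.59530593604221
```

Emit:
move_arm([
  [-0.002, -0.0002, 0.004, 0, -1],
  [-0.0025, -0.0003, 0.004, 0, -1],
  [-0.002, -0.0002, 0.003, 0, -1],
  [0.0025, 0.0003, 0.0027, 0, -1],
  [0.0025, 0.0003, 0.0027, 0, -1],
  [0.0025, 0.0003, 0.0027, 0, -1],
  [0.0028, 0.0003, 0.0027, 0, -1],
  [0.0033, 0.0004, 0.002, 0, -1],
  [0.0033, 0.0004, 0.002, 0, -1],
  [0, 0, 0, 0, -1],
])

```text
clock: 37.6
position: [574.7, -81.4, 89.0]
tool_rot: [0.453, 0.535, -0.519, -0.489]
force: [-3.1, -2.9, -4.0]
grip_width: 43.0
```

```bash
python3 st.py; python3 tilt.py w15
```

```text
[574.7 -81.4  89. ] 37.6 [-3.11 -2.88 -4.  ] 43.02235068473061 
 [[-0.111 -0.023 -0.994]
 [ 0.992  0.051 -0.112]
 [ 0.053 -0.998  0.018]] 
 [-0.163  0.183  0.007  1.426  0.046 -0.276]
band [204, 205] plug [246, 290] [574.7 -81.4  89. ] [-3.1 -2.9 -4. ] 37.6 43.0
0 band front 228 topfront 244 plug 305 bottom front 190
10 band front 236 topfront 260 plug 315 bottom front 178
20 band front 245 topfront 276 plug 323 bottom front 166
30 band front 256 topfront 292 plug 328 bottom front 157
34 band front 260 topfront 298 plug 329 bottom front 153
```

```bash
sed -i 's/(0,10,20,30,34)/(0,-5,-10,-15,-20,-25,-32)/' tilt.py; python3 tilt.py w15
```

```text
band [204, 205] plug [246, 290] [574.7 -81.4  89. ] [-3.6 -1.3 -3.6] 37.65 43.5
0 band front 228 topfront 244 plug 305 bottom front 190
-5 band front 225 topfront 237 plug 300 bottom front 197
-10 band front 222 topfront 230 plug 293 bottom front 204
-15 band front 219 topfront 223 plug 287 bottom front 211
-20 band front 217 topfront 217 plug 280 bottom front 218
-25 band front 216 topfront 212 plug 273 bottom front 225
-32 band front 215 topfront 206 plug 264 bottom front 235
```

Emit:
move_arm([
  [0.0035, 0.0004, 0.0015, 0, -1],
  [0.0035, 0.0004, 0.0015, 0, -1],
  [0.0035, 0.0004, 0.0015, 0, -1],
  [0.0035, 0.0004, 0.0015, 0, -1],
  [0.0035, 0.0004, 0.0015, 0, -1],
  [0, 0, 0, 0, -1],
  [0, 0, 0, 0, -1],
  [0, 0, 0, 0, -1],
  [0, 0, 0, 0, -1],
  [0, 0, 0, 0, -1],
])

```text
clock: 38.95
position: [590.6, -79.2, 96.6]
tool_rot: [0.452, 0.534, -0.52, -0.49]
force: [-3.5, -0.7, -4.9]
grip_width: 43.2
```

```bash
python3 st.py; python3 tilt.py w16|head -1
```

```text
[590.6 -79.2  96.6] 38.95 [-3.5  -0.67 -4.93] 43.16860607293465 
 [[-0.111 -0.028 -0.993]
 [ 0.992  0.051 -0.112]
 [ 0.054 -0.998  0.022]] 
 [-0.155  0.222  0.067  1.451  0.046 -0.268]
band [203, 208] plug [258, 300] [590.6 -79.2  96.6] [-3.5 -0.7 -4.9] 38.95 43.2
```

View pics/w16.png

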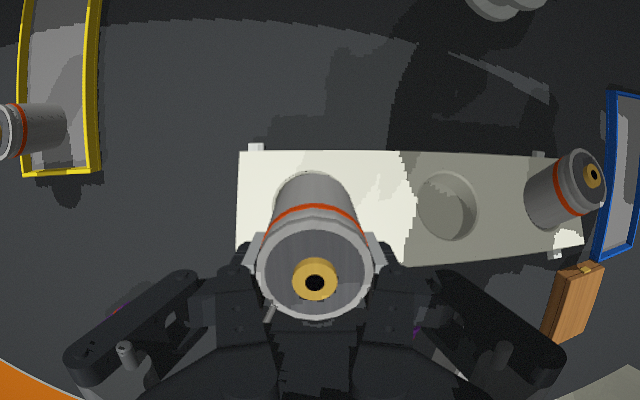

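```bash
python3 - <<'E'
from h import *
from scipy.optimize import least_squares
g=cv2.cvtColor(cv2.imread("pics/w16.png"),cv2.COLOR_BGR2GRAY); print(g[196:330:2,300].tolist())
p,Rt,s=wpose()
def rows(v):
    L,h,sh=v; L=np.radians(L); a=np.array([0,-np.cos(L),-np.sin(L)]); f=np.array([0,-np.sin(L),np.cos(L)]); gp=np.array([0,-23.5,sh])
    up=lambda H,r:wproj(p+Rt@(gp+a*(H-h)+f*r),p,Rt)[0,1]
    return np.array([up(57,22),up(72,22),up(72,-22),up(77,0)])
for m in ([205,230,320,280],[205,222,320,280],[205,225,318,279]):
    r=least_squares(lambda v:rows(v)-m,[-10,49,0]); print(m,r.x.round(1),rows(r.x).round())
E
```

```text
[133, 131, 132, 132, 120, 89, 97, 132, 133, 142, 151, 131, 119, 140, 156, 157, 158, 162, 81, 89, 90, 91, 91, 90, 91, 92, 90, 90, 90, 90, 89, 90, 88, 118, 128, 125, 159, 159, 159, 160, 159, 160, 160, 158, 159, 158, 159, 158, 157, 160, 122, 53, 89, 90, 100, 107, 105, 105, 112, 174, 173, 110, 37, 42, 39, 37, 41]
[205, 230, 320, 280] [ 6.8 55.   7.5] [208. 226. 317. 285.]
[205, 222, 320, 280] [ 1.7 54.2  7.5] [206. 220. 319. 282.]
[205, 225, 318, 279] [ 4.2 56.5  6.8] [207. 222. 316. 282.]
```

Emit:
move_arm([
  [-0.001, 0, 0.005, 0, -1],
  [0, 0, 0.007, 0, -1],
  [0, 0, 0.007, 0, -1],
  [0, 0, 0.005, 0, -1],
  [0, 0, 0, 0, -1],
  [0, 0, 0, 0, -1],
  [0, 0, 0, 0, -1],
  [0, 0, 0, 0, -1],
  [0, 0, 0, 0, -1],
  [0, 0, 0, 0, -1],
])

```text
clock: 40.25
position: [591.6, -78.3, 123.8]
tool_rot: [0.453, 0.536, -0.519, -0.489]
force: [0.2, -0.8, -2.6]
grip_width: 43.1
```

```bash
cat > mass.py <<'E'
from h import *
import sys
s=robot.state(); q=s["joint_positions"]; e=s["effort"]; ph=q[2]-q[1]
T=e[2]+e[3]; T0=46.949*np.cos(ph)-3.458*np.sin(ph)
print("phi",ph.round(4),"T",T.round(3),"T0",T0.round(3),"mass",(T-T0)/9.81/(.5206*np.cos(ph)),e.round(3),q.round(4).tolist())
E
python3 weigh.py w17 14; python3 mass.py; python3 tilt.py w18|head -1; python3 st.py
```

```text
[-2.9  -2.64 -1.76 -1.97 -2.15 -2.04 -2.39 -3.12 -3.12 -2.07 -3.81 -1.85
 -1.88 -3.17] [-0.26  0.12 -2.49] mass g 253.8749499178576 [591.7 -78.3 123.9] 43.14944831265815 [-0.083 -0.056  0.002] 40.95
phi -0.1036 T 48.338 T0 47.055 mass 0.25251427254421094 [-3.0000e-03 -6.1753e+01  4.7952e+01  3.8500e-01  1.8300e-01  1.0000e-03] [-0.1547, 0.2151, 0.1115, 1.4969, 0.0484, -0.2681]
band [203, 207] plug [257, 299] [591.7 -78.3 123.9] [-0.3 -0.3 -3.2] 40.95 43.1
[591.7 -78.3 123.9] 41.0 [-0.92  0.32 -2.67] 43.61147817627682 
 [[-0.112 -0.022 -0.993]
 [ 0.992  0.052 -0.113]
 [ 0.055 -0.998  0.016]] 
 [-0.155  0.215  0.111  1.497  0.048 -0.268]
```

Emit:
move_arm([
  [-0.005, -0.015, 0.01, 0, -1],
  [-0.015, -0.035, 0.008, 0, -1],
  [-0.02, -0.045, 0, 0, -1],
  [-0.02, -0.045, 0, 0, -1],
  [-0.02, -0.045, 0, 0, -1],
  [-0.018, -0.035, 0, 0, -1],
  [-0.01, -0.02, 0, 0, -1],
  [-0.003, -0.006, -0.01, 0, -1],
  [0, 0, -0.02, 0, -1],
  [0, 0, -0.02, 0, -1],
])

```text
clock: 42.25
position: [474.1, -337.8, 98.0]
tool_rot: [0.456, 0.536, -0.518, -0.486]
force: [-0.4, 0.4, -2.5]
grip_width: 43.4
```

```bash
python3 st.py
```

```text
[ 474.1 -337.8   98. ] 42.25 [-0.45  0.38 -2.51] 43.446757701984446 
 [[-0.111 -0.015 -0.994]
 [ 0.993  0.047 -0.111]
 [ 0.048 -0.999  0.01 ]] 
 [-0.633  0.194  0.038  1.454  0.029 -0.745]
```

Emit:
move_arm([
  [0.005, 0.005, -0.008, 0, -1],
  [0.004, 0.004, -0.014, 0, -1],
  [0, 0, -0.016, 0, -1],
  [0, 0, -0.01, 0, -1],
  [0, 0, -0.005, 0, -1],
  [0, 0, -0.003, 0, -1],
  [0, 0, -0.002, 0, -1],
  [0, 0, -0.0015, 0, -1],
  [0, 0, -0.0015, 0, -1],
  [0, 0, -0.0015, 0, -1],
], force=20)

```text
clock: 43.5
position: [484.2, -327.3, 33.2]
tool_rot: [0.456, 0.536, -0.518, -0.486]
force: [-4.9, 3.9, 13.5]
grip_width: 43.0
```

```bash
python3 st.py;  python3 tilt.py w19|head -1
```

```text
[ 484.2 -327.3   33.2] 43.5 [-4.89  3.86 13.48] 42.97398258761585 
 [[-0.112 -0.014 -0.994]
 [ 0.993  0.047 -0.113]
 [ 0.048 -0.999  0.009]] 
 [-0.609  0.221 -0.057  1.331  0.03  -0.722]
band [203, 207] plug [258, 299] [ 484.2 -327.3   33.2] [-4.9  3.9 13.5] 43.5 43.0
```

Emit:
move_arm([
  [0, 0, 0, 0, -0.1],
  [0, 0, 0, 0, 0.1],
  [0, 0, 0, 0, 0.4],
  [0, 0, 0.005, 0, 0.5],
  [0, 0, 0.02, 0, 0.5],
  [0, 0, 0.04, 0, 0.5],
  [0, 0.01, 0.045, 0, 0.5],
  [0.003, 0.03, 0.025, 0, 1],
  [0.008, 0.05, 0.005, 0, 1],
  [0.008, 0.055, 0, 0, 1],
], force=25)

```text
clock: 44.8
position: [503.3, -181.9, 180.2]
tool_rot: [0.459, 0.535, -0.516, -0.486]
force: [1.5, 1.3, -0.8]
grip_width: 85.5
```

Emit:
move_arm([
  [0.008, 0.055, 0, 0, 1],
  [0.008, 0.055, 0, 0, 1],
  [0.008, 0.055, 0, 0, 1],
  [0.006, 0.045, 0, 0, 1],
  [0.004, 0.03, -0.01, 0, 1],
  [0, 0.015, -0.015, 0, 1],
  [0, 0.005, -0.015, 0, 1],
  [0, 0, -0.005, 0, 1],
  [0, 0, 0, 0, 1],
  [0, 0, 0, 0, 1],
])

```text
clock: 46.05
position: [537.8, 86.7, 136.6]
tool_rot: [0.461, 0.537, -0.516, -0.484]
force: [0.0, -0.8, -0.8]
grip_width: 85.2
```

```bash
python3 look.py w20; python3 st.py; python3 mass.py
```

```text
[537.8  86.7 136.6] [-0.107  0.993  0.044] [ 0.   -0.76 -0.81] 46.05
[0, 26, 28, 174, 1876] [ 11.7 117.6] [[ 480.5 -155.5  105. ]]
[321, 202, 27, 27, 476] [334.2 215. ] [[531.5  99.2 105. ]]
[52, 297, 12, 12, 82] [ 57.5 302.5] [[ 640.9 -131.3  105. ]]
[219, 311, 15, 13, 100] [227.  316.3] [[614.8  33.8 105. ]]
[537.8  86.7 136.6] 46.1 [-0.62 -0.69 -0.33] 85.49696318478647 
 [[-0.107 -0.005 -0.994]
 [ 0.993  0.044 -0.107]
 [ 0.044 -0.999 -0.   ]] 
 [ 0.137  0.057 -0.039  1.473  0.044  0.029]
phi -0.096 T 46.943 T0 47.064 mass -0.02376885386619187 [ 2.4300e-01 -5.0638e+01  4.6983e+01 -3.9000e-02  1.7300e-01 -0.0000e+00] [0.1367, 0.0574, -0.0386, 1.4733, 0.0443, 0.029]
```

```bash
python3 weigh.py w21 6; python3 mass.py;  python3 weigh.py w21 6; python3 mass.py
```

```text
[ 0.4  -0.19  0.01  0.51  0.15  0.52] [ 0.16 -0.13  0.23] mass g -23.61310787682738 [537.7  87.5 136.4] 84.93747800131052 [-0.007  0.023  0.083] 46.4
phi -0.0963 T 47.094 T0 47.064 mass 0.005922850251203565 [-9.3000e-02 -5.0778e+01  4.7105e+01 -1.1000e-02  1.4100e-01 -1.0000e-03] [0.138, 0.0576, -0.0387, 1.4731, 0.0445, 0.0293]
[-0.11 -0.44 -0.29 -1.36  0.05 -0.5 ] [ 0.08 -0.09 -0.44] mass g 45.1576251184347 [537.6  87.5 136.2] 85.16385381800998 [-0.088 -0.021 -0.031] 46.7
phi -0.0967 T 47.074 T0 47.064 mass 0.002115067962365799 [-1.1000e-02 -5.0761e+01  4.7083e+01 -9.0000e-03  1.4300e-01 -0.0000e+00] [0.1381, 0.0577, -0.039, 1.4731, 0.0444, 0.0293]
```

Emit:
move_arm([
  [0.003, 0.007, 0, 0, 1],
  [0.003, 0.006, -0.005, 0, 1],
  [0, 0.001, -0.015, 0, 1],
  [0, 0, -0.018, 0, 1],
  [0, 0, -0.016, 0, 1],
  [0, 0, -0.01, 0, 1],
  [0, 0, -0.004, 0, 0.5],
  [0, 0, 0, 0, -1],
  [0, 0, 0, 0, -1],
  [0, 0, 0, 0, -1],
], force=25)

```text
clock: 47.95
position: [543.3, 102.2, 62.3]
tool_rot: [0.46, 0.536, -0.517, -0.484]
force: [0.1, -0.0, -3.0]
grip_width: 44.1
```

```bash
python3 st.py|head -1
```

```text
[543.3 102.2  62.3] 47.95 [ 0.12 -0.01 -2.97] 44.10713096526715
```

Emit:
move_arm([
  [-0.002, -0.0002, 0.004, 0, -1],
  [-0.0025, -0.0003, 0.004, 0, -1],
  [-0.002, -0.0002, 0.003, 0, -1],
  [0.0025, 0.0003, 0.0027, 0, -1],
  [0.0027, 0.0003, 0.0027, 0, -1],
  [0.0027, 0.0003, 0.0027, 0, -1],
  [0.003, 0.0003, 0.0027, 0, -1],
  [0.0033, 0.0004, 0.002, 0, -1],
  [0.0033, 0.0004, 0.002, 0, -1],
  [0.0033, 0.0004, 0.0015, 0, -1],
])

```text
clock: 49.2
position: [552.0, 101.5, 87.9]
tool_rot: [0.458, 0.531, -0.521, -0.487]
force: [-7.7, -3.1, -1.1]
grip_width: 43.7
```

Emit:
move_arm([
  [0.0035, 0.0004, 0.0015, 0, -1],
  [0.0035, 0.0004, 0.0015, 0, -1],
  [0.0035, 0.0004, 0.0015, 0, -1],
  [0.0035, 0.0004, 0.0015, 0, -1],
  [0, 0, 0, 0, -1],
  [0, 0, 0, 0, -1],
  [0, 0, 0, 0, -1],
  [0, 0, 0, 0, -1],
  [0, 0, 0, 0, -1],
  [0, 0, 0, 0, -1],
])

```text
clock: 50.45
position: [563.3, 102.9, 93.8]
tool_rot: [0.455, 0.528, -0.524, -0.489]
force: [-3.7, -2.8, -3.9]
grip_width: 43.0
```

```bash
python3 st.py; python3 tilt.py w22|head -1; python3 - <<'E'
import cv2
g=cv2.cvtColor(cv2.imread("pics/w22.png"),cv2.COLOR_BGR2GRAY); print(g[196:330:2,300].tolist())
E
```

```text
[563.3 102.9  93.8] 50.45 [-3.71 -2.82 -3.85] 42.971557415141476 
 [[-0.107 -0.031 -0.994]
 [ 0.994  0.037 -0.108]
 [ 0.04  -0.999  0.027]] 
 [ 0.16   0.157 -0.013  1.426  0.041  0.052]
band [212, 215] plug [264, 305] [563.3 102.9  93.8] [-3.7 -2.8 -3.9] 50.45 43.0
[62, 60, 63, 61, 60, 62, 62, 64, 59, 39, 47, 60, 61, 66, 71, 56, 66, 78, 80, 81, 83, 41, 43, 44, 47, 44, 44, 46, 41, 42, 45, 45, 40, 42, 44, 45, 61, 63, 76, 84, 83, 83, 81, 82, 80, 84, 83, 83, 83, 83, 86, 82, 78, 46, 58, 60, 61, 60, 60, 58, 59, 58, 102, 102, 91, 18, 15]
```

Emit:
move_arm([
  [0.003, 0.0003, 0.001, 0, -1],
  [0.002, 0.0002, 0.001, 0, -1],
  [-0.001, 0, 0.005, 0, -1],
  [0, 0, 0.008, 0, -1],
  [0, 0, 0.008, 0, -1],
  [0, 0, 0.006, 0, -1],
  [0, 0, 0, 0, -1],
  [0, 0, 0, 0, -1],
  [0, 0, 0, 0, -1],
  [0, 0, 0, 0, -1],
])

```text
clock: 51.75
position: [568.4, 104.6, 125.9]
tool_rot: [0.455, 0.53, -0.522, -0.489]
force: [-0.2, -0.8, -2.5]
grip_width: 43.0
```

```bash
python3 weigh.py w23 6; python3 mass.py; python3 weigh.py w23 6; python3 mass.py; python3 tilt.py w24|head -1; python3 st.py;  python3 - <<'E'
import cv2
g=cv2.cvtColor(cv2.imread("pics/w24.png"),cv2.COLOR_BGR2GRAY); print(g[206:240:2,300].tolist(), g[310:330:2,300].tolist())
E
```

```text
[-3.21 -2.21 -3.09 -3.07 -3.21 -2.7 ] [ 0.06  0.31 -2.92] mass g 297.2300364733531 [568.5 104.6 126.2] 43.488860991288604 [-0.034 -0.1    0.017] 52.05
phi -0.1071 T 48.663 T0 47.05 mass 0.3177095014728163 [ 0.0000e+00 -5.8776e+01  4.8378e+01  2.8500e-01  1.8000e-01  1.0000e-03] [0.1605, 0.1608, 0.0538, 1.4849, 0.0435, 0.0518]
[-3.4  -2.48 -2.66 -3.04 -3.2  -3.88] [ 0.16  0.29 -3.11] mass g 317.066591652305 [568.5 104.6 126.3] 43.32162294930424 [-0.064 -0.077 -0.043] 52.35
phi -0.107 T 48.691 T0 47.05 mass 0.3232371549567111 [ 2.0000e-03 -5.8804e+01  4.8408e+01  2.8300e-01  1.8000e-01  1.0000e-03] [0.1605, 0.1608, 0.0538, 1.485, 0.0435, 0.0518]
band [212, 216] plug [266, 306] [568.5 104.6 126.3] [-0.8  0.4 -3.9] 52.35 43.3
[568.5 104.6 126.3] 52.4 [-0.   -0.1  -2.74] 43.47374218981366 
 [[-0.108 -0.028 -0.994]
 [ 0.993  0.04  -0.109]
 [ 0.042 -0.999  0.023]] 
 [0.161 0.161 0.054 1.485 0.043 0.052]
[68, 65, 68, 65, 44, 48, 62, 69, 68, 72, 76, 63, 67, 81, 86, 85, 87] [60, 62, 65, 61, 64, 109, 108, 67, 21, 23]
```

Emit:
move_arm([
  [-0.003, 0.015, 0.01, 0, -1],
  [-0.006, 0.035, 0.008, 0, -1],
  [-0.008, 0.045, 0, 0, -1],
  [-0.008, 0.045, 0, 0, -1],
  [-0.008, 0.035, 0, 0, -1],
  [-0.006, 0.025, 0, 0, -1],
  [-0.003, 0.01, -0.005, 0, -1],
  [0, 0.003, -0.015, 0, -1],
  [0, 0, -0.02, 0, -1],
  [0, 0, -0.02, 0, -1],
])

```text
clock: 53.65
position: [523.7, 328.5, 87.7]
tool_rot: [0.456, 0.532, -0.52, -0.488]
force: [0.0, 0.1, -3.4]
grip_width: 43.4
```

```bash
python3 st.py
```

```text
[523.7 328.5  87.7] 53.65 [ 0.03  0.15 -3.39] 43.38791530443737 
 [[-0.107 -0.022 -0.994]
 [ 0.993  0.043 -0.108]
 [ 0.045 -0.999  0.018]] 
 [0.538 0.239 0.07  1.399 0.049 0.43 ]
```

Emit:
move_arm([
  [0, -0.002, -0.008, 0, -1],
  [0, -0.002, -0.01, 0, -1],
  [0, 0, -0.01, 0, -1],
  [0, 0, -0.007, 0, -1],
  [0, 0, -0.004, 0, -1],
  [0, 0, -0.003, 0, -1],
  [0, 0, -0.002, 0, -1],
  [0, 0, -0.0015, 0, -1],
  [0, 0, -0.0015, 0, -1],
  [0, 0, -0.0015, 0, -1],
], force=20)

```text
clock: 54.9
position: [524.2, 322.5, 35.7]
tool_rot: [0.457, 0.531, -0.52, -0.489]
force: [0.2, 0.6, -3.9]
grip_width: 43.2
```

```bash
python3 st.py
```

```text
[524.2 322.5  35.7] 54.9 [ 0.23  0.62 -3.92] 43.24428141416343 
 [[-0.105 -0.023 -0.994]
 [ 0.993  0.043 -0.106]
 [ 0.045 -0.999  0.018]] 
 [ 0.529  0.252 -0.016  1.302  0.048  0.423]
```

Not yet touching; a few more millimetres.

Emit:
move_arm([
  [0, 0, -0.0015, 0, -1],
  [0, 0, -0.0015, 0, -1],
  [0, 0, -0.0015, 0, -1],
  [0, 0, -0.0015, 0, -1],
  [0, 0, -0.0015, 0, -1],
  [0, 0, -0.0015, 0, -1],
  [0, 0, -0.0015, 0, -1],
  [0, 0, -0.0015, 0, -1],
  [0, 0, -0.0015, 0, -1],
  [0, 0, -0.001, 0, -1],
])

```text
clock: 56.15
position: [524.2, 322.5, 34.2]
tool_rot: [0.458, 0.534, -0.517, -0.488]
force: [-2.8, -1.6, 3.4]
grip_width: 43.2
```

```bash
python3 st.py|head -1; python3 tilt.py w25|head -1
```

```text
[524.2 322.5  34.2] 56.15 [-2.75 -1.61  3.42] 43.18137608095572 
band [212, 216] plug [266, 298] [524.2 322.5  34.2] [-2.8 -1.6  3.4] 56.15 43.2
```

Floor contact confirmed (about +7 N over the hanging weight). Releasing slowly and withdrawing.

Emit:
move_arm([
  [0, 0, 0, 0, -0.1],
  [0, 0, 0, 0, 0],
  [0, 0, 0, 0, 0.2],
  [0, 0, 0, 0, 0.5],
  [0, 0, 0.005, 0, 0.5],
  [0, 0, 0.02, 0, 0.5],
  [0, 0, 0.035, 0, 0.5],
  [0, 0, 0.035, 0, 0.5],
  [-0.01, 0, 0.025, 0, 0.5],
  [-0.01, 0, 0, 0, 0.5],
])

```text
clock: 57.45
position: [504.6, 322.6, 159.0]
tool_rot: [0.458, 0.534, -0.516, -0.488]
force: [0.9, 0.8, -0.5]
grip_width: 63.8
```

```bash
python3 st.py; python3 - <<'E'
from h import *
ims={n:get_image(n)[:,:,::-1] for n in ("top","scene","wrist")}
for n in ("top","scene","wrist"):
    for l in ["cartridge_1","spool","ring_gauge","gauge_block_case","v_block"]:
        try: print(n,l,[(np.round(d["xyz"]).tolist(),round(d["conf"],2)) for d in find_in(n,l) if d["conf"]>.4])
        except Exception as e: print(e)
z=lambda a:cv2.resize(a,(400,300),interpolation=cv2.INTER_CUBIC)
t,s,w=ims["top"],ims["scene"],ims["wrist"]
cv2.imwrite("pics/final.png",np.vstack([np.hstack([z(t[90:270,180:420+40]),z(w)]),np.hstack([z(s[130:190,215:315]),z(s[240:340,340:460])])]))
E
```

```text
[504.6 322.6 159. ] 57.45 [ 0.85  0.8  -0.55] 63.84236420735735 
 [[-0.104 -0.014 -0.994]
 [ 0.993  0.048 -0.105]
 [ 0.049 -0.999  0.009]] 
 [0.546 0.176 0.134 1.516 0.048 0.442]
top cartridge_1 [([715.0, 6.0, 40.0], 0.97), ([539.0, -319.0, 79.0], 0.77), ([475.0, -319.0, 75.0], 0.76), ([505.0, 313.0, 74.0], 0.67)]
top spool [([374.0, 61.0, 53.0], 0.88)]
top ring_gauge [([359.0, -98.0, 22.0], 0.77)]
top gauge_block_case [([692.0, 270.0, 32.0], 0.96)]
top v_block [([746.0, 102.0, 31.0], 0.8)]
scene cartridge_1 [([554.0, -311.0, 53.0], 0.92), ([529.0, 334.0, 58.0], 0.84), ([727.0, 25.0, 44.0], 0.77), ([483.0, -309.0, 51.0], 0.72), ([747.0, -239.0, 32.0], 0.65), ([365.0, -92.0, 21.0], 0.51)]
scene spool [([390.0, 75.0, 49.0], 0.55)]
scene ring_gauge [([365.0, -90.0, 22.0], 0.74)]
scene gauge_block_case [([707.0, 283.0, 30.0], 0.64)]
scene v_block [([760.0, 123.0, 35.0], 0.91), ([389.0, 71.0, 49.0], 0.45)]
wrist cartridge_1 [([510.0, 321.0, 74.0], 0.93), ([360.0, -81.0, 17.0], 0.64), ([699.0, 16.0, 36.0], 0.57)]
wrist spool [([647.0, 282.0, 26.0], 0.56)]
wrist ring_gauge [([361.0, -80.0, 15.0], 0.97)]
wrist gauge_block_case [([647.0, 279.0, 29.0], 0.84)]
wrist v_block []
```

View pics/final.png

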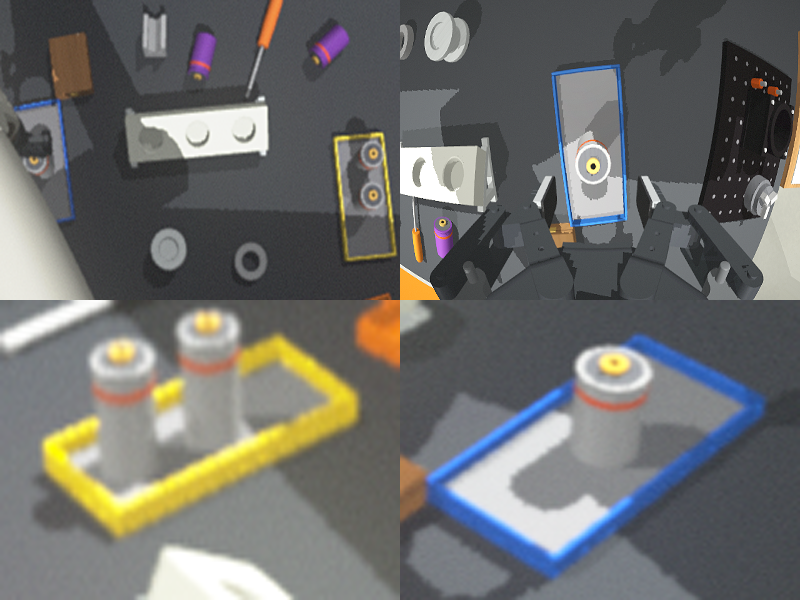

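```bash
python3 -c "
from cell import robot
print(robot.hand_in())"
```

```text
the job is handed in; nothing more can be done
None
```

I sorted all three cartridges and handed the job in with the robot's clock at about 57 s of the 72 s allowed.

| Cartridge | From the joint torques | From the wrist force | Tray |
|---|---|---|---|
| cartridge_1 (left) | about 320 g | about 307 g | blue |
| cartridge_2 (middle) | about 275 g | 277–288 g | yellow |
| cartridge_3 (right) | about 253 g | about 254 g | yellow |

- **Final check:** the last pictures show all three cartridges standing upright in those trays and the gripper clear of everything. The spool, ring gauge, V-block, case, screwdriver and purple look-alikes look where they were at the start.
- **cartridge_2 was moved twice:** I first stood it in the blue tray. The early wrist readings suggested a zero offset that would have put it over 300 g. A proper zero reading after letting go showed no such offset, so I lifted it again and moved it to yellow. The 275 g torque figure assumes an arm model that was not checked at that exact pose. It agreed with a later empty reading at a nearby pose to about 2 g.
- **Tilt during the work:** carrying cartridge_2 left ran the last joint into its limit and tilted the tool about 7°. I corrected most of that, and about 3° of tilt stayed for the remaining moves. So the cartridges may have rocked a millimetre or two when released, although each was touching the tray floor before the fingers opened.

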